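# Load the reagent tray of a blood analyser

## Robot

A 7-joint arm with a two-finger parallel gripper is mounted at the origin on the work surface. World frame = base frame: x ahead of the robot, y to its left, z up, the work surface at z = 0. Lengths are in m, angles in rad, forces in N, time in s.
With the tool pointing down it reaches from about 0.425 to 0.875 m from the base axis. Payload 4.7 kg.
Tool frame: the origin (TCP) lies midway between the tips of the shut fingers; the grasp point (between the pads) lies 19 mm behind it; z points along the fingers, y is the line along which they close (so a half turn about z gives the same grasp; the last joint's range is limited). The gripper opens to 87 mm and grips with 3 to 60 N. Pads are 19 mm wide; open, the fingers measure 117 mm over their backs; the gripper's body (75 mm by 190 mm) begins 51 mm behind the grasp point.
Start: joints at [0.014, 0.321, -0.07, 1.45, 0.023, 1.371, -0.057], TCP at [0.65, -0, 0.223] pointing down, gripper open.
Joint ranges: [-2.86, 2.86], [-0.3, 2.09], [-1.38, 1.24], [0.06, 2.45], [-1.56, 4.7], [0.09, 2.05], [-2.69, 2.69]. Speed limits (rad/s): [2.57, 2.57, 3.14, 3.14, 3.14, 3.14, 3.14].

## Interface

Orientations are given as a rotation vector (axis times angle).
In Python, from bench import monitor, cams, workorder gives the robot as it stands.
- The arm moves only by the tool move_arm, never from a script. Its arguments are lists of equal length, an entry for each row: "slide": the shift along the tool's x, y, z in cm, a list of three; "roll": the turn about the tool's z in rad. In form: {"slide": [[dx, dy, dz], ...], "roll": [roll, ...]}. A call has 1 to 20 rows; each row is the pose to reach, as a shift and turn from the pose commanded when the call began, along the tool's axes at that moment; what a row does not reach only later rows make up. A row lasts 1/10 s, in which the tool goes at most 50 mm and 8.59 degrees, less where a joint would pass 70% of its speed; a pose out of reach is approached as far as the arm can. A call with a gripper value outside its range is refused whole. "gripper" is the finger opening in cm, from 0 to 8.7, set as the call begins (left out, the last holds). The fingers move at their own pace and stop on an object; "squeeze" is the grip in N (left out, the last holds). Time passes only in rows, so rows that repeat a pose let the fingers close. It gives the time, the measured TCP pose, the force, the opening and the grip force at its end, in the units of the state.
- monitor.get_state(): the state, without advancing time (a new reading comes with each control period).
- cams.get_image(name): name is "scene" or "side" or "wrist"; returns the picture (480x640x3 uint8, red, green, blue); there is no depth.
- cams.get_calibration(name): a dict with "mtx" (3x3 intrinsics, pixels), "R" (3x3) and "t" (3): a world point X has camera coordinates R X + t. Camera axes: x right, y down, z forward; pixel columns grow to the right and rows downward; lengths in m; the calibration is good to about 2 mm. A picture is of the moment at which its call begins: read the wrist's pose just before it. get_calibration takes no time and is no camera call; for the wrist camera it gives the pose at the moment of the call.
- workorder.close_job(): hands the job in; it is judged then, once.
The state is a dict: "time": time; "joint_positions": joint angles; "qd": joint speeds; "joint_torque": joint torques, N m; "position": TCP position; "tool_rot": TCP orientation; "ft_force": force on the tool from outside, world axes, zero at the start; "torque": the same for the moment, N m; "grip_width": opening from 0.0 (shut) to 1.0 (fully open); "grip_force": force on a finger pad.
Only numpy, scipy, OpenCV 4.12 (cv2) and the standard library are available. Lean on these libraries where they do the work, as an engineer would, in place of code of your own. Each camera call takes 0.05 s, during which the arm holds its last target. There are 200 camera calls.

## Task

Load the reagent tray for the analyser: stand the cuvette box, the canister, the square bottle and the round bottle upright on the pads that bear their footprints, each centred on its footprint and the box and the square bottle turned to line up with it. Load them strictly in order of height, the lowest first and the tallest last, setting each down without dropping it and letting go before the next. Leave the loose screw cap and the hand-held meter where they lie.

Things in the scene. Friction and masses are not known exactly. Their poses are not given: they have to be found in the camera images.
- cuvette_box: Flat white plastic box with a light grey lid, 70 (x) x 40 (y) x 34 (z) mm, about 90 g, lying flat; the lowest of the four things. Origin: centre of its underside; x along its length, z up.
- canister: Small white cylindrical canister, 40 mm diameter, 58 mm high, straight sides, about 70 g, standing. Origin: centre of its underside, z up. Second lowest.
- square_bottle: Ivory bottle with a square body 48 x 48 mm and 58 mm high, a 38 mm diameter neck up to 64 mm, and on top a grey round cap of 34 mm diameter between 64 and 88 mm height; about 160 g, standing. Origin: centre of its underside; x and y square to its sides, z up. Third in height.
- round_bottle: Brown round bottle: body 58 mm diameter up to 86 mm height, shoulder sloping to a 24 mm neck at 100 to 106 mm, white cap of 30 mm diameter from 106 to 130 mm height (its top); about 250 g, standing. Origin: centre of its underside, z up. The tallest.
- pad_box: Fixed light grey pad, 98 x 98 x 6 mm, with a dark rectangle 70 (x) x 40 (y) mm, the footprint of the cuvette box. One of four, two by two, 104 mm apart, in a grey tray (222 mm square, rim 13 mm high); which lies where varies. Origin: centre of the pad's underside, 6 mm above the table; its top is 6 mm higher; x, y along its sides.
- pad_canister: Fixed light grey pad, 98 x 98 x 6 mm, with a dark disc 40 mm across, the footprint of the canister (the smaller of the two discs). One of four, two by two, 104 mm apart, in a grey tray (222 mm square, rim 13 mm high); which lies where varies. Origin: centre of the pad's underside, 6 mm above the table; its top is 6 mm higher; x, y along its sides.
- pad_square: Fixed light grey pad, 98 x 98 x 6 mm, with a dark square 48 x 48 mm, the footprint of the square bottle. One of four, two by two, 104 mm apart, in a grey tray (222 mm square, rim 13 mm high); which lies where varies. Origin: centre of the pad's underside, 6 mm above the table; its top is 6 mm higher; x, y along its sides.
- pad_round: Fixed light grey pad, 98 x 98 x 6 mm, with a dark disc 58 mm across, the footprint of the round bottle (the larger of the two discs). One of four, two by two, 104 mm apart, in a grey tray (222 mm square, rim 13 mm high); which lies where varies. Origin: centre of the pad's underside, 6 mm above the table; its top is 6 mm higher; x, y along its sides.
- stray_cap: Small loose white screw cap, 26 mm diameter, 14 mm high, lying in the midst of the four things: to be left where it is. Origin: centre of its underside.
- meter: Loose white hand-held meter with rounded edges and a small grey screen, 95 (x) x 50 (y) x 18 mm, lying beside the four things: to be left where it is. Origin: centre of its underside.
Mind the look-alikes: they are no part of the job. Leave any orange or pink look-alike of the cuvette_box alone. What is shaped like the round_bottle but orange is not meant.

How it is judged:
By the outcome, as a careful person would: the job done as asked, in the order asked, and still so for the second after the job is handed in, with the robot touching nothing.
It also fails if it takes over 133 s, if anything falls off the work surface, if the arm or the gripper's body presses on something with over 40 N, if the wrist force passes 120 N, or if a joint passes its speed limit or range.

## Working session

There is one attempt and no reset: what is moved stays moved. The work goes in short steps, Python scripts to look and compute and a tool call to move; the robot and the scene stay as the last step left them, time stands still between calls to the robot, and variables do not carry over. Pictures are saved under pics/ and viewed, at most 14 in all, crops included, and the job is handed in when it is done.

Besides the shell and the picture viewer there is one more tool, called after ">>>" as a command line: name --pt "numbers of a row" for each row, then --argument value for the rest. move_arm: Moves the arm, as the interface text tells. Its arguments: {"type":"object","properties":{"slide":{"type":"array","items":{"type":"array","items":{"type":"number"}}},"roll":{"type":"array","items":{"type":"number"}},"gripper":{"type":"number"},"squeeze":{"type":"number"}},"required":["slide","roll"]}

```bash
ls; mkdir -p pics; python3 - <<'E'
from bench import monitor,cams
import cv2,numpy as np
s=monitor.get_state();print(s)
for n in("scene","side","wrist"):
    c=cams.get_calibration(n);print(n,c)
    cv2.imwrite(f"pics/{n}0.png",cams.get_image(n)[:,:,::-1])
E
```

```text
pics
{'time': 0.0, 'joint_positions': array([ 0.0140719 ,  0.32181738, -0.07008588,  1.45167357,  0.02259767,
        1.37084047, -0.05687718]), 'qd': array([-0.00183202, -0.00130255, -0.00061572, -0.00013679, -0.00054339,
       -0.00175568, -0.00097158]), 'joint_torque': array([-2.58547143e-04, -4.91284704e+01, -4.03903294e-01, -3.12526345e+01,
       -6.40594075e-02,  4.37659642e-02,  1.61017233e-04]), 'position': array([ 6.49429908e-01, -3.12332402e-05,  2.21465919e-01]), 'tool_rot': array([-2.22042429, -2.22060657,  0.00227343]), 'ft_force': array([ 0.92655765,  0.1406459 , -0.24011169]), 'torque': array([ 0.04774288,  0.01147535, -0.00035731]), 'grip_force': 0.0, 'grip_width': 1.0019723160368676}
scene {'mtx': array([[483.20868068,   0.        , 317.27373596],
       [  0.        , 483.20868068, 248.61078592],
       [  0.        ,   0.        ,   1.        ]]), 'R': array([[ 0.0725487 ,  0.99729174,  0.01207735],
       [ 0.79486622, -0.05050035, -0.60467959],
       [-0.60243206,  0.0534686 , -0.79637725]]), 't': array([-0.12463276, -0.36020244,  1.16919696])}
side {'mtx': array([[433.30673028,   0.        , 327.05018743],
       [  0.        , 433.30673028, 230.26437958],
       [  0.        ,   0.        ,   1.        ]]), 'R': array([[-0.77843231, -0.62755557,  0.0147358 ],
       [-0.43585801,  0.5234554 , -0.7321354 ],
       [ 0.45174212, -0.57634057, -0.68099971]]), 't': array([0.45226728, 0.2107988 , 0.61125207])}
wrist {'mtx': array([[348.57452862,   0.        , 308.70132725],
       [  0.        , 348.57452862, 239.42796428],
       [  0.        ,   0.        ,   1.        ]]), 'R': array([[ 9.99998036e-01, -1.11052144e-03, -1.64129244e-03],
       [-6.65657395e-04, -9.68342190e-01,  2.49625638e-01],
       [-1.86654734e-03, -2.49624055e-01, -9.68341028e-01]]), 't': array([-0.64913192, -0.02875448,  0.38935359])}
```

View pics/scene0.png

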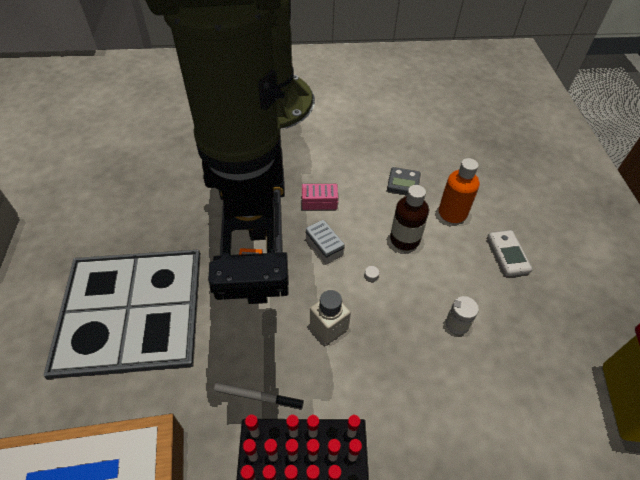

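View pics/side0.png

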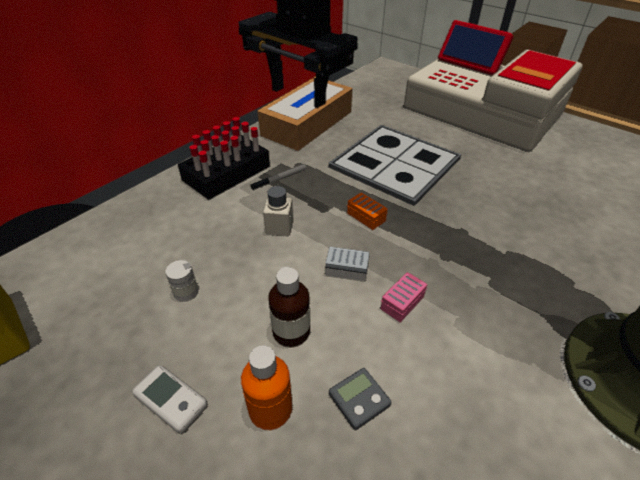

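View pics/wrist0.png

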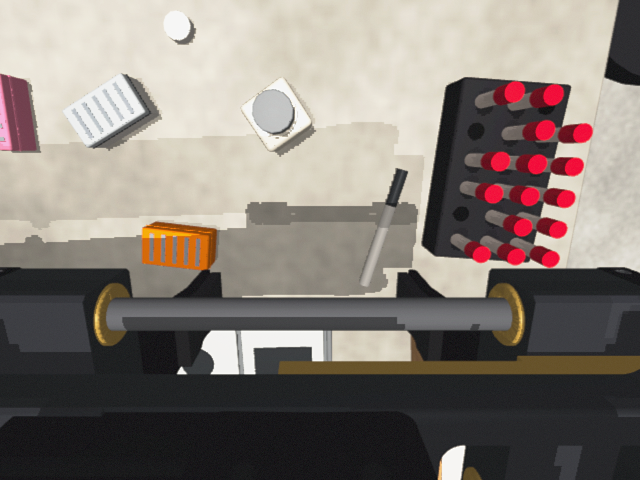

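```bash
cat > h.py <<'E'
import numpy as np,cv2
from bench import monitor,cams
def ray(c,uv,z):
    uv=np.atleast_2d(np.asarray(uv,float)); R,t=c["R"],c["t"]
    d=np.c_[uv,np.ones(len(uv))]@np.linalg.inv(c["mtx"]).T@R
    o=-R.T@t
    return o[:2]+d[:,:2]*((z-o[2])/d[:,2])[:,None]
def proj(c,X):
    p=(c["R"]@np.asarray(X,float)+c["t"]); p=c["mtx"]@p; return p[:2]/p[2]
def blobs(mask,amin,amax=1e9):
    cs,_=cv2.findContours(mask.astype(np.uint8)*255,cv2.RETR_LIST,cv2.CHAIN_APPROX_NONE)
    return [k[:,0] for k in cs if amin<cv2.contourArea(k)<amax]
def rect(xy):
    r=cv2.minAreaRect((xy*1000).astype(np.float32)); b=cv2.boxPoints(r)/1000
    e=b[1]-b[0];f=b[2]-b[1]
    if np.linalg.norm(e)<np.linalg.norm(f): e=f
    return np.round(np.array(r[0])/1000,4),np.round(r[1],1),round(np.degrees(np.arctan2(e[1],e[0]))%180,1)
def cen(k): 
    m=cv2.moments(k.reshape(-1,1,2)); return m["m10"]/m["m00"],m["m01"]/m["m00"]
E
python3 - <<'E'
from h import *
for n in("scene","side"):
    c=cams.get_calibration(n);im=cv2.imread(f"pics/{n}0.png");g=im.max(2)
    x0,y0,x1,y1=(45,245,205,380) if n=="scene" else (325,120,465,205)
    m=np.zeros(g.shape,bool);m[y0:y1,x0:x1]=g[y0:y1,x0:x1]<90
    print(n)
    for k in blobs(m,60,6000):
        xy=ray(c,k,.012); print("dark",np.round(cen(k)),np.round(np.array(cen((xy*1e4).astype(np.int32)))/1e4,4),rect(xy))
    sat=im.max(2).astype(int)-im.min(2)
    # objects: quick ground points
pts={"box":((325,240),(347,263),.02),"canis":((461,316),(181,281),.029),"sq":((330,303),(277,197),.088),"round":((416,195),(288,279),.13),"cap":((372,273),None,.014),"orange_bottle":((469,168),(262,358),.13),"meter":((510,253),(170,398),.018),"pink":((320,196),(404,296),.02),"orange":((251,255),(367,210),.02),"gmeter":((404,180),(360,397),.02)}
for k,(a,b,z) in pts.items():
    print(k,ray(cams.get_calibration("scene"),a,z).round(3),None if b is None else ray(cams.get_calibration("side"),b,z).round(3))
E
```

```text
scene
dark [ 90. 337.] [ 0.6217 -0.284 ] (array([ 0.6219, -0.2843]), array([56.6, 57.1]), np.float32(144.0))
dark [156. 333.] [ 0.6191 -0.1799] (array([ 0.619 , -0.1799]), array([70.3, 40.3]), np.float32(1.0))
dark [ 89. 339.] [ 0.6217 -0.2836] (array([ 0.6216, -0.2836]), array([102.5, 101.7]), np.float32(1.3))
dark [156. 333.] [ 0.6192 -0.18  ] (array([ 0.619 , -0.1799]), array([103. , 104.8]), np.float32(91.3))
dark [101. 283.] [ 0.5177 -0.2863] (array([ 0.5178, -0.2862]), array([48.1, 47.8]), np.float32(1.6))
dark [162. 278.] [ 0.5152 -0.1824] (array([ 0.5147, -0.1823]), array([39. , 37.5]), np.float32(86.3))
dark [101. 284.] [ 0.5184 -0.2862] (array([ 0.5184, -0.286 ]), array([102.4, 101.8]), np.float32(1.4))
dark [162. 280.] [ 0.5159 -0.1826] (array([ 0.5159, -0.1828]), array([102.2, 103.3]), np.float32(91.4))
side
dark [344. 193.] [ 0.5814 -0.0531] (array([ 0.5637, -0.0838]), array([142.6, 102.4]), np.float32(39.9))
dark [404. 177.] [ 0.5126 -0.1799] (array([ 0.5122, -0.18  ]), array([34.6, 37.6]), np.float32(122.2))
dark [364. 160.] [ 0.6163 -0.1773] (array([ 0.6161, -0.1774])
[... 436 characters left out ...]
p.float32(91.5))
dark [396. 164.] [ 0.5607 -0.2218] (array([ 0.5613, -0.2229]), array([227.6, 236.5]), np.float32(91.4))
dark [456. 123.] [ 0.5346 -0.4684] (array([ 0.5355, -0.4573]), array([68.1, 45.8]), np.float32(40.4))
dark [330. 123.] [ 0.7795 -0.257 ] (array([ 0.77  , -0.2546]), array([36.1, 51.2]), np.float32(129.1))
box [[0.455 0.106]] [[0.451 0.107]]
canis [[0.632 0.312]] [[0.627 0.315]]
sq [[0.629 0.097]] [[0.605 0.112]]
round [[0.456 0.255]] [[0.436 0.264]]
cap [[0.529 0.183]] None
orange_bottle [[0.398 0.361]] [[0.38  0.368]]
meter [[0.505 0.438]] [[0.486 0.443]]
pink [[0.345 0.105]] [[0.338 0.107]]
orange [[ 0.481 -0.029]] [[ 0.505 -0.029]]
gmeter [[0.311 0.279]] [[0.295 0.287]]
```

>>> move_arm --pt "-5 -1.5 0" --pt "-10 -3 0" --pt "-15 -4.5 0" --pt "-20 -6 0" --pt "-25 -7.5 0" --pt "-29 -8.3 0" --pt "-31 -8.3 0" --pt "-31 -8.3 0" --pt "-31 -8.3 0" --pt "-31 -8.3 0" --roll '[0,0,0,0,0,0,0,0,0,0]'

```text
time: 1.15
position: [0.5678, -0.3078, 0.2223]
tool_rot: [-2.218, -2.224, -0.002]
ft_force: [0.5, 0.1, -0.2]
grip_width: 1.003
grip_force: 0.0
```

```bash
python3 - <<'E'
from h import *
c=cams.get_calibration("wrist");s=monitor.get_state();print(s["time"],s["position"],s["tool_rot"])
im=cams.get_image("wrist")[:,:,::-1];cv2.imwrite("pics/w1.png",im)
for k in blobs(im.max(2)<90,300,20000):
    xy=ray(c,k,.012); print(np.round(cen(k)),np.round(np.array(cen((xy*1e4).astype(np.int32)))/1e4,4),rect(xy))
for n,X in dict(box=(.6177,-.1786,.012),can=(.514,-.181,.012),sq=(.5165,-.285,.012),rd=(.6203,-.2826,.012)).items(): print(n,proj(c,X).round())
E
```

```text
1.15 [ 0.56779016 -0.30782285  0.222302  ] [-2.21773759e+00 -2.22374200e+00 -1.57972958e-03]
[298. 349.] [ 0.5541 -0.4708] (array([ 0.5573, -0.4741]), array([300.2,  60.8]), np.float32(0.1))
[451. 317.] [ 0.7346 -0.4286] (array([ 0.7275, -0.43  ]), array([157.8,  26.9]), np.float32(0.1))
[ 99. 317.] [ 0.3225 -0.4299] (array([ 0.3248, -0.4268]), array([76.6, 16.8]), np.float32(81.0))
[517. 315.] [ 0.8115 -0.4268] (array([ 0.8097, -0.4243]), array([18.6, 80.4]), np.float32(103.4))
[261. 195.] [ 0.5167 -0.2863] (array([ 0.5167, -0.2862]), array([48.8, 46.9]), np.float32(0.1))
[358. 193.] [ 0.6205 -0.2842] (array([ 0.6208, -0.2846]), array([56.6, 56.4]), np.float32(0.1))
[255.  90.] [ 0.5143 -0.1821] (array([ 0.5142, -0.1824]), array([38. , 37.8]), np.float32(88.7))
[360.  88.] [ 0.6181 -0.1798] (array([ 0.618 , -0.1799]), array([68.9, 38.7]), np.float32(0.1))
box [359.  87.]
can [255.  89.]
sq [261. 194.]
rd [358. 192.]
```

View pics/w1.png

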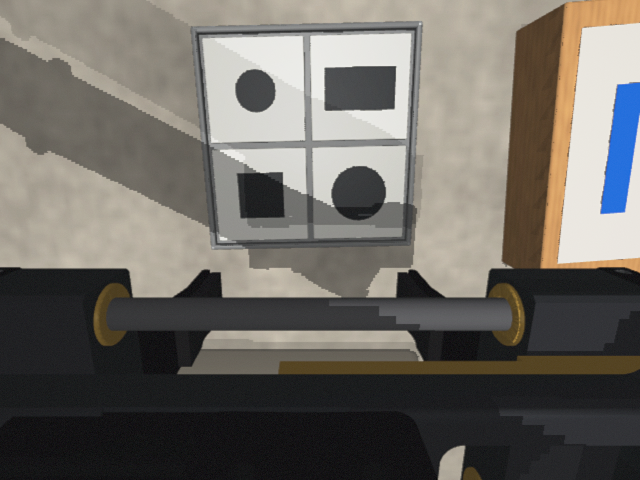

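>>> move_arm --pt "5 -1.5 0" --pt "10 -3 0" --pt "15 -4.5 0" --pt "20 -6 0" --pt "25 -7.5 0" --pt "30 -8.8 0" --pt "33 -8.8 0" --pt "33 -8.8 0" --pt "33 -8.8 0" --pt "33 -8.8 0" --roll '[0,0,0,0,0,0,0,0,0,0]'

```text
time: 2.2
position: [0.479, 0.0193, 0.2226]
tool_rot: [2.221, 2.221, -0.001]
ft_force: [0.5, 0.3, 0.3]
grip_width: 0.996
grip_force: 0.0
```

```bash
python3 - <<'E'
from h import *
c=cams.get_calibration("wrist");s=monitor.get_state();print(s["time"],s["position"],s["tool_rot"]);print(c)
im=cams.get_image("wrist")[:,:,::-1];cv2.imwrite("pics/w2.png",im)
E
```

```text
2.2 [0.4790476  0.01928144 0.22263404] [ 2.22134692e+00  2.22056318e+00 -5.14626957e-04]
{'mtx': array([[348.57452862,   0.        , 308.70132725],
       [  0.        , 348.57452862, 239.42796428],
       [  0.        ,   0.        ,   1.        ]]), 'R': array([[ 9.99998881e-01, -1.45845711e-03,  3.31926192e-04],
       [-1.49511738e-03, -9.68191757e-01,  2.50204889e-01],
       [-4.35448980e-05, -2.50205106e-01, -9.68192854e-01]]), 't': array([-0.47908741, -0.01014309,  0.39399915])}
```

View pics/w2.png

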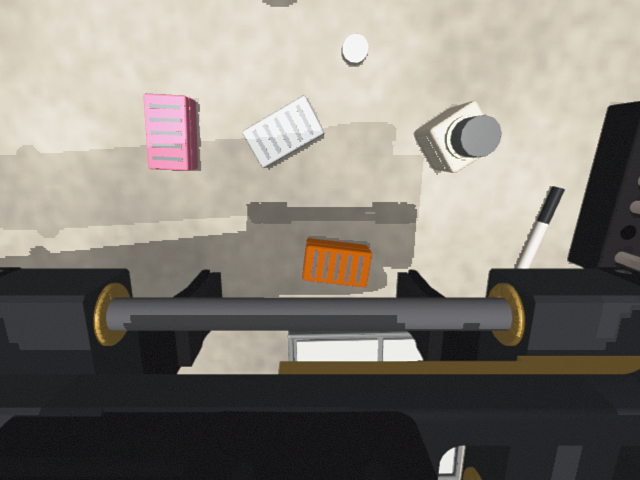

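```bash
python3 - <<'E'
from h import *
im=cv2.imread("pics/w2.png")
a=cv2.resize(im[85:180,235:335],None,fx=6,fy=6,interpolation=cv2.INTER_CUBIC)
cv2.imwrite("pics/crop_box.png",a)
hsv=cv2.cvtColor(im,cv2.COLOR_BGR2HSV)
for p in [(131,284),(131,340),(150,300),(110,450)]: print(p,im[p],hsv[p])
E
```

```text
(131, 284) [230 229 227] [100   3 230]
(131, 340) [177 194 201] [ 21  30 201]
(150, 300) [109 119 124] [ 20  31 124]
(110, 450) [103 114 120] [ 19  36 120]
```

View pics/crop_box.png

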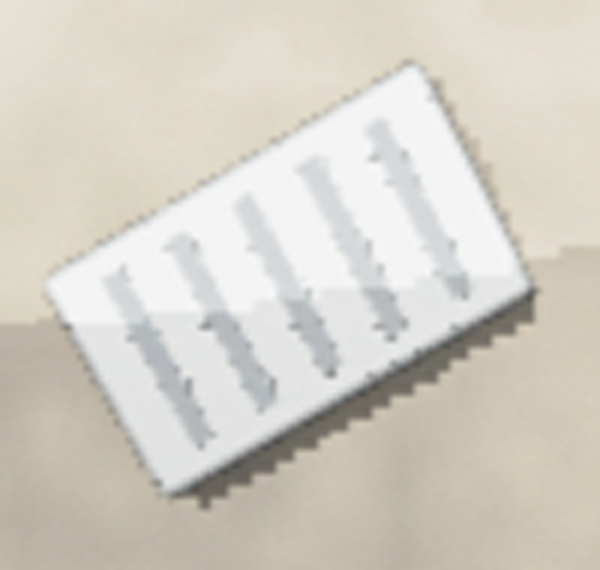

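The crop shows a white box with grey-striped light lid, corners at about wrist pixels (243,133), (304,95), (324,133), (263,167): it is the cuvette box; the others, at (171,132) and (337,262), are pink and orange.

```bash
cat >> h.py <<'E'
def white(im,box,smax=14,vmin=100):
    h=cv2.cvtColor(im,cv2.COLOR_BGR2HSV); x0,y0,x1,y1=box
    m=np.zeros(h.shape[:2],bool); m[y0:y1,x0:x1]=((h[...,1]<smax)&(h[...,2]>vmin))[y0:y1,x0:x1]
    m=cv2.morphologyEx(m.astype(np.uint8),cv2.MORPH_CLOSE,np.ones((5,5)))
    return m
E
python3 - <<'E'
from h import *
c=cams.get_calibration("wrist");im=cv2.imread("pics/w2.png")
for k in blobs(white(im,(235,85,335,180)),500): print("box",rect(ray(c,k,.034)),rect(ray(c,k,.033)))
h=cv2.cvtColor(im,cv2.COLOR_BGR2HSV)
for k in blobs(white(im,(440,100,510,165),30,90),200): print("sqcap?",cen(k),rect(ray(c,k,.088)))
for k in blobs(white(im,(330,25,380,75)),100): print("cap",ray(c,[cen(k)],.014))
# scene check
c=cams.get_calibration("scene");im=cv2.imread("pics/scene0.png")
for k in blobs(white(im,(445,290,485,340),40),100): print("canister blob",k.min(0),k.max(0))
E
```

```text
box (array([0.4545, 0.1037]), array([69.4, 39.9]), np.float32(28.4)) (array([0.4544, 0.1038]), array([69.6, 40. ]), np.float32(28.4))
sqcap? (457.4706482899438, 138.80193976518632) (array([0.6006, 0.0953]), array([11.9, 26.8]), np.float32(98.4))
sqcap? (477.1829997400572, 134.63430378650028) (array([0.6149, 0.099 ]), array([57.1, 52.5]), np.float32(5.2))
cap [[0.52404231 0.1822623 ]]
canister blob [445 290] [484 339]
```

>>> move_arm --pt "2 -0.6 0" --pt "4 -1.2 0" --pt "6 -1.8 0" --pt "8.4 -2.4 2" --pt "8.4 -2.4 5" --pt "8.4 -2.4 8" --pt "8.4 -2.4 11" --pt "8.4 -2.4 14" --pt "8.4 -2.4 16" --pt "8.4 -2.4 18" --pt "8.4 -2.4 20" --pt "8.4 -2.4 21.4" --pt "8.4 -2.4 21.4" --pt "8.4 -2.4 21.4" --roll '[0.14,0.28,0.42,0.56,0.7,0.84,0.98,1.075,1.075,1.075,1.075,1.075,1.075,1.075]' --gripper 7

```text
time: 3.65
position: [0.4554, 0.1031, 0.0086]
tool_rot: [3.046, 0.768, -0.001]
ft_force: [-0.7, 0.8, 0.5]
grip_width: 0.805
grip_force: 0.0
```

>>> move_arm --pt "0 0 0" --pt "0 0 0" --pt "0 0 0" --pt "0 0 0" --pt "0 0 0" --pt "0 0 0" --pt "0 0 0" --pt "0 0 0" --roll '[0,0,0,0,0,0,0,0]' --gripper 3 --squeeze 15

```text
time: 4.45
position: [0.4552, 0.104, 0.0088]
tool_rot: [3.045, 0.771, 0.001]
ft_force: [-0.6, -0.7, 4.0]
grip_width: 0.455
grip_force: 15.0
```

>>> move_arm --pt "0 0 -2" --pt "0 0 -5" --pt "0 0.5 -9" --pt "0.1 4 -10" --pt "0.2 8 -10" --pt "0.3 12 -10" --pt "0.4 16 -10" --pt "0.6 20 -10" --pt "0.7 24 -10" --pt "0.8 28 -10" --pt "0.9 31 -10" --pt "0.9 32.6 -10" --pt "0.9 32.6 -10" --pt "0.9 32.6 -10" --pt "0.9 32.6 -10" --roll '[0,0,0,0.05,0.1,0.16,0.22,0.28,0.34,0.4,0.473,0.473,0.473,0.473,0.473]'

```text
time: 5.95
position: [0.6176, -0.1759, 0.1084]
tool_rot: [-3.14, -0.041, 0.001]
ft_force: [-1.0, -0.6, -0.5]
grip_width: 0.458
grip_force: 15.0
```

```bash
python3 - <<'E'
from h import *
s=monitor.get_state();print(s["time"],s["position"],s["tool_rot"],s["grip_width"])
from scipy.spatial.transform import Rotation as R
print(R.from_rotvec(s["tool_rot"]).as_matrix().round(4))
im=cams.get_image("scene")[:,:,::-1]
cv2.imwrite("pics/s1.png",cv2.resize(im[180:400,20:300],None,fx=2.5,fy=2.5))
E
```

```text
5.95 [ 0.61763005 -0.17591047  0.10838441] [-3.13983677e+00 -4.11691752e-02  1.03322445e-03] 0.4575480320514247
[[ 9.997e-01  2.620e-02 -7.000e-04]
 [ 2.620e-02 -9.997e-01  1.500e-03]
 [-6.000e-04 -1.500e-03 -1.000e+00]]
```

View pics/s1.png

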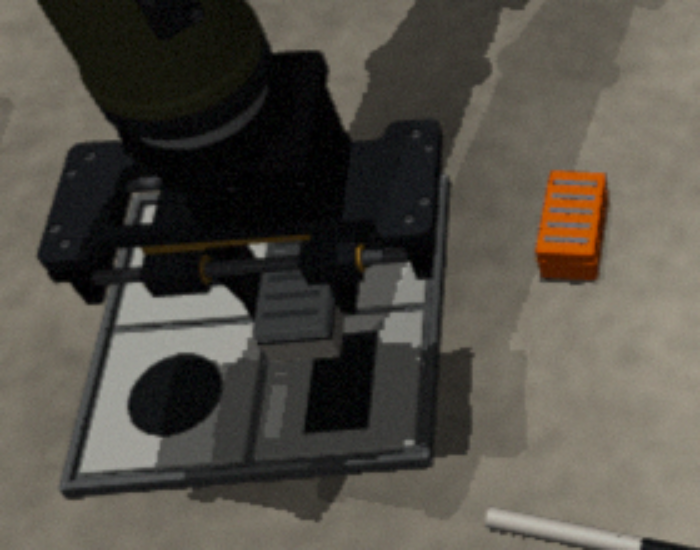

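>>> move_arm --pt "0 0 2.5" --pt "0 0 5" --pt "0 0 7" --pt "0 0 8" --pt "0 0 8.3" --pt "0 0 8.5" --pt "0 0 8.5" --roll '[0,0,0,0,0,0,0]'

```text
time: 6.7
position: [0.6188, -0.1785, 0.0246]
tool_rot: [3.141, 0.036, 0.003]
ft_force: [0.5, -0.1, -0.4]
grip_width: 0.455
grip_force: 15.0
```

```bash
python3 - <<'E'
from h import *
s=monitor.get_state();print(s["time"],s["position"],s["tool_rot"],s["ft_force"])
im=cams.get_image("side")[:,:,::-1]
cv2.imwrite("pics/s2.png",cv2.resize(im[100:220,300:480],None,fx=4,fy=4))
E
```

```text
6.7 [ 0.61875115 -0.17845939  0.02457431] [3.14100502e+00 3.63328597e-02 2.53671376e-03] [ 0.52886253 -0.10258372 -0.4258085 ]
```

View pics/s2.png

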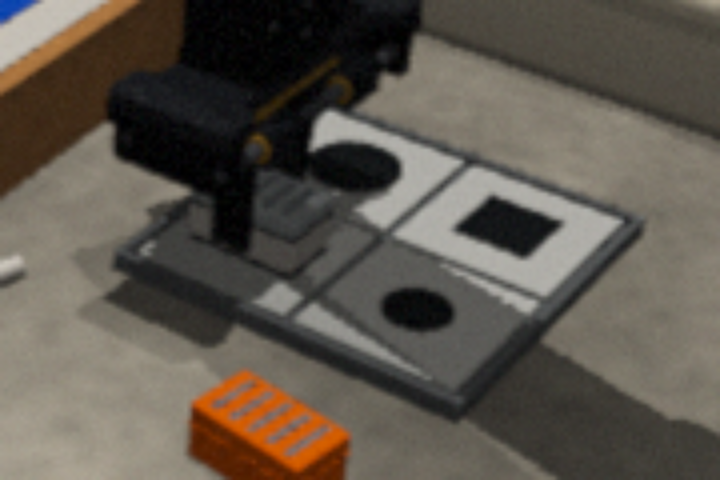

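>>> move_arm --pt "0 0 0.15" --pt "0 0 0.3" --pt "0 0 0.35" --pt "0 0 0.35" --roll '[0,0,0,0]'

```text
time: 7.15
position: [0.6185, -0.1787, 0.0209]
tool_rot: [3.141, 0.036, 0.002]
ft_force: [-1.2, 0.7, 4.8]
grip_width: 0.456
grip_force: 15.0
```

>>> move_arm --pt "0 0 0" --pt "0 0 0" --pt "0 0 0" --pt "0 0 0" --pt "0 0 -1" --pt "0 0 -3" --pt "0 0 -6" --pt "0 0 -10" --pt "0 0 -14" --pt "0 0 -18" --pt "0 0 -20" --pt "0 0 -20" --roll '[0,0,0,0,0,0,0,0,0,0,0,0]' --gripper 7

```text
time: 8.35
position: [0.6202, -0.179, 0.2255]
tool_rot: [3.139, 0.036, 0.013]
ft_force: [-0.5, 0.7, 0.4]
grip_width: 0.805
grip_force: 0.0
```

```bash
python3 - <<'E'
from h import *
c=cams.get_calibration("scene")
s=monitor.get_state();print(s["time"],s["position"],s["tool_rot"])
im=cams.get_image("scene")[:,:,::-1].copy();cv2.imwrite("pics/s3.png",im)
cs=cams.get_calibration("side");i2=cams.get_image("side")[:,:,::-1].copy();cv2.imwrite("pics/s4.png",i2)
a=cv2.resize(im[280:390,90:220],None,fx=4,fy=4);b=cv2.resize(i2[260:340,140:240],None,fx=4,fy=4); d=cv2.resize(im[280:350,420:500],None,fx=4,fy=4)
H=max(x.shape[0] for x in(a,b)); 
out=np.zeros((600,800,3),np.uint8); out[:440,:520][:a.shape[0],:a.shape[1]]=a[:440,:520]
out[:280,521:521+279]=cv2.resize(d,(279,280)); out[281:281+300,521:800]=cv2.resize(b,(279,300))
cv2.imwrite("pics/m1.png",out)
E
```

```text
8.35 [ 0.62023976 -0.17904211  0.22554198] [3.13916111 0.0357488  0.01320518]
```

View pics/m1.png

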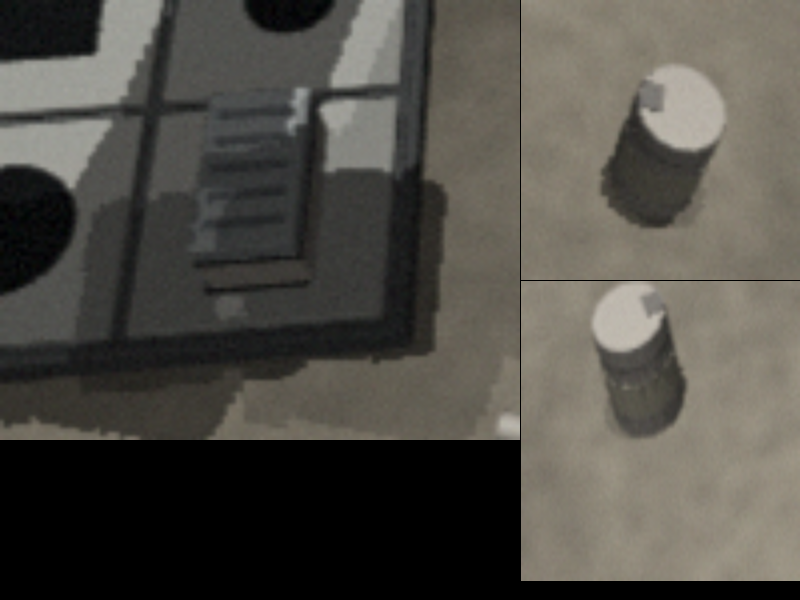

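>>> move_arm --pt "-0.5 -4 0" --pt "-1 -8 0" --pt "-1.5 -13 0" --pt "-2 -18 0" --pt "-2.5 -23 0" --pt "-3 -28 0" --pt "-4 -33 0" --pt "-4.5 -38 0" --pt "-5 -43 0" --pt "-5.9 -47 0" --pt "-5.9 -49.2 0" --pt "-5.9 -49.2 0" --pt "-5.9 -49.2 0" --pt "-5.9 -49.2 0" --roll '[0,0,0,0,0,0,0,0,0,0,0,0,0,0]'

```text
time: 9.85
position: [0.5483, 0.3097, 0.219]
tool_rot: [3.139, 0.032, -0.002]
ft_force: [-0.5, -0.8, 0.1]
grip_width: 0.805
grip_force: 0.0
```

```bash
python3 - <<'E'
from h import *
print(ray(cams.get_calibration("scene"),(466.5,307),.058),ray(cams.get_calibration("side"),(179.1,269.9),.058))
c=cams.get_calibration("wrist");s=monitor.get_state();print(s["time"],s["position"],s["tool_rot"])
print(proj(c,(.63,.313,.058)),proj(c,(.63,.313,0)))
im=cams.get_image("wrist")[:,:,::-1];cv2.imwrite("pics/w3.png",im)
E
```

```text
[[0.63252071 0.31319722]] [[0.62312295 0.31467292]]
9.85 [0.54830765 0.3096585  0.21898408] [ 3.13936573e+00  3.16361147e-02 -1.72309782e-03]
[307.30269988 133.27228418] [307.44523203 135.67733993]
```

View pics/w3.png

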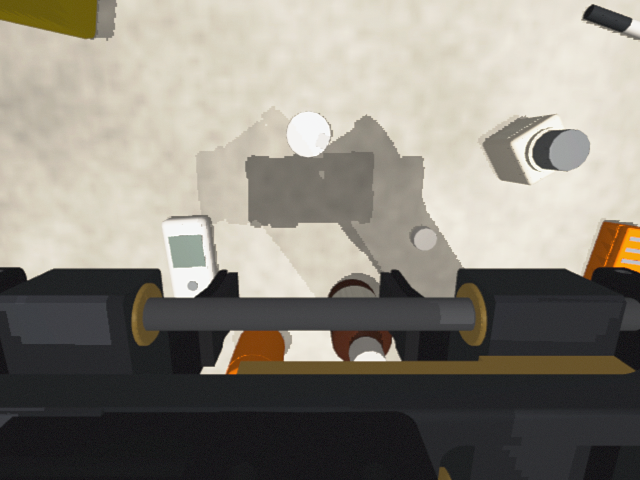

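```bash
python3 - <<'E'
from h import *
c=cams.get_calibration("wrist");im=cv2.imread("pics/w3.png")
h=cv2.cvtColor(im,cv2.COLOR_BGR2HSV)
for k in blobs(white(im,(280,105,340,165),16,150),400):
    (x,y),r=cv2.minEnclosingCircle(k);print("can",cen(k),(x,y),r, ray(c,[(x,y)],.058),rect(ray(c,k,.058)))
# square bottle: cap and body
for k in blobs(white(im,(535,120,600,180),22,60),200): print("sqcap",cen(k),rect(ray(c,k,.088)))
E
```

```text
can (308.00235531628533, 133.66161956034097) (308.5, 133.5) 22.770694732666016 [[0.63011461 0.31195047]] (array([0.6298, 0.3124]), array([38.2, 37.4]), np.float32(1.1))
sqcap (567.3661568732671, 149.85327788212143) (array([0.6199, 0.1002]), array([46.5, 59.8]), np.float32(91.1))
```

>>> move_arm --pt "3 0.1 0" --pt "6 0.1 1" --pt "8.2 0.2 4" --pt "8.2 0.2 8" --pt "8.2 0.2 12" --pt "8.2 0.2 15" --pt "8.2 0.2 17.5" --pt "8.2 0.2 19.2" --pt "8.2 0.2 20" --pt "8.2 0.2 20" --pt "8.2 0.2 20" --roll '[0,0,0,0,0,0,0,0,0,0,0]'

```text
time: 11.0
position: [0.6309, 0.3121, 0.0215]
tool_rot: [-3.141, -0.035, -0.003]
ft_force: [0.1, 0.0, 1.2]
grip_width: 0.806
grip_force: 0.0
```

>>> move_arm --pt "0 0 0" --pt "0 0 0" --pt "0 0 0" --pt "0 0 0" --pt "0 0 0" --pt "0 0 0" --pt "0 0 0" --pt "0 0 0" --roll '[0,0,0,0,0,0,0,0]' --gripper 3 --squeeze 12

```text
time: 11.8
position: [0.6299, 0.3119, 0.0203]
tool_rot: [3.141, 0.036, 0.0]
ft_force: [0.1, -0.7, 1.6]
grip_width: 0.458
grip_force: 12.0
```

>>> move_arm --pt "0 0 -2" --pt "0 0 -5" --pt "0 0 -9" --pt "0 0.5 -13" --pt "-1 4 -13" --pt "-2 8 -13" --pt "-3 12 -13" --pt "-4 17 -13" --pt "-5.5 22 -13" --pt "-7 27 -13" --pt "-8.5 32 -13" --pt "-10 37 -13" --pt "-11.5 42 -13" --pt "-12.7 46 -13" --pt "-12.7 48 -13" --pt "-12.7 49.1 -13" --pt "-12.7 49.1 -13" --pt "-12.7 49.1 -13" --pt "-12.7 49.1 -13" --roll '[0,0,0,0,0,0,0,0,0,0,0,0,0,0,0,0,0,0,0]'

```text
time: 13.7
position: [0.5147, -0.1793, 0.1499]
tool_rot: [-3.14, -0.042, 0.0]
ft_force: [0.1, 0.5, -0.3]
grip_width: 0.454
grip_force: 12.0
```

>>> move_arm --pt "0 0 3" --pt "0 0 6" --pt "0 0 9" --pt "0 0 10.5" --pt "0 0 11.2" --pt "0 0 11.5" --pt "0 0 11.5" --roll '[0,0,0,0,0,0,0]'

```text
time: 14.4
position: [0.5149, -0.1818, 0.0359]
tool_rot: [3.141, 0.036, 0.002]
ft_force: [0.2, -1.2, -0.5]
grip_width: 0.456
grip_force: 12.0
```

Position is right; lower the last 3.5 mm, check contact, release.

>>> move_arm --pt "0 0 0.15" --pt "0 0 0.3" --pt "0 0 0.35" --pt "0 0 0.35" --roll '[0,0,0,0]'

```text
time: 14.8
position: [0.5145, -0.182, 0.0322]
tool_rot: [3.141, 0.036, 0.002]
ft_force: [-0.1, -0.1, 1.9]
grip_width: 0.458
grip_force: 12.0
```

>>> move_arm --pt "0 0 0" --pt "0 0 0" --pt "0 0 0" --pt "0 0 0" --pt "0 0 -1" --pt "0 0 -3" --pt "0 0 -6" --pt "0 0 -10" --pt "0 0 -14" --pt "0 -1 -18" --pt "0.5 -5 -19" --pt "1 -10 -19" --pt "1.5 -15 -19" --pt "2 -20 -19" --pt "2.2 -25 -19" --pt "2.2 -28.2 -19" --pt "2.2 -28.2 -19" --pt "2.2 -28.2 -19" --pt "2.2 -28.2 -19" --roll '[0,0,0,0,0,0,0,0,0,0,0,0,0,0,0,0,0,0,0]' --gripper 6.5

```text
time: 16.7
position: [0.5299, 0.0987, 0.2219]
tool_rot: [3.14, 0.032, 0.001]
ft_force: [0.0, 0.4, -0.4]
grip_width: 0.749
grip_force: 0.0
```

```bash
python3 - <<'E'
from h import *
c=cams.get_calibration("wrist");s=monitor.get_state();print(s["time"],s["position"],s["tool_rot"])
im=cams.get_image("wrist")[:,:,::-1];cv2.imwrite("pics/w4.png",im)
u=proj(c,(.61,.10,.07));print(u);x0,y0=(int(max(v-60,0)) for v in u);print(x0,y0)
a=cv2.resize(im[y0:y0+120,x0:x0+120],(500,500),interpolation=cv2.INTER_CUBIC)
sc=cams.get_image("scene")[:,:,::-1];cv2.imwrite("pics/s5.png",sc)
b=cv2.resize(sc[240:390,40:220],(300,250))
out=np.zeros((500,800,3),np.uint8);out[:,:500]=a;out[:250,500:]=b
cv2.imwrite("pics/m2.png",out)
E
```

```text
16.7 [0.52987414 0.09873089 0.22187676] [3.14041158e+00 3.21668305e-02 5.82056683e-04]
[309.87478699 135.10958453]
249 75
```

View pics/m2.png

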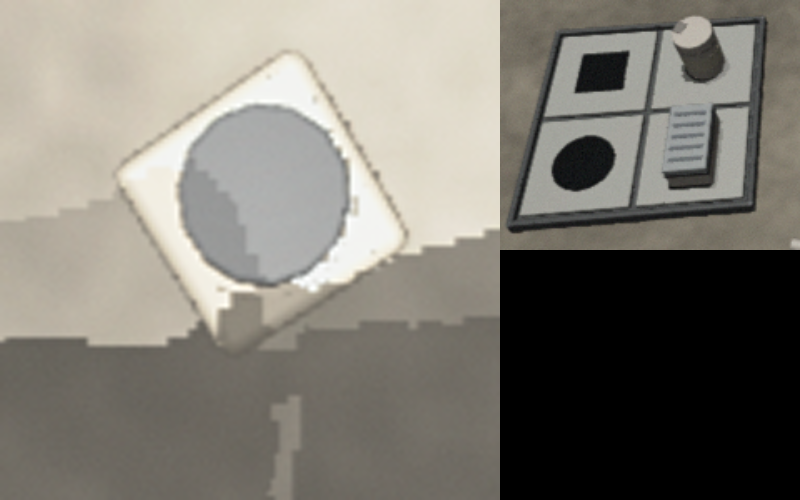

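```bash
python3 - <<'E'
from h import *
c=cams.get_calibration("wrist")
P=np.array([(292,45),(412,240),(230,358),(113,175)])/4.16667+(249,75)
for z in(.055,.058):
    q=ray(c,P,z);print(q.mean(0),[np.linalg.norm(q[i]-q[i-1]).round(4) for i in range(4)],[np.degrees(np.arctan2(*(q[i]-q[i-1])[::-1])).round(1)%90 for i in range(4)])
e=np.array([[(135,160),(265,62)],[(315,75),(395,208)],[(385,262),(260,342)],[(130,205),(205,325)]])/4.16667+(249,75)
for a in e:
    q=ray(c,a,.056);print(np.degrees(np.arctan2(*(q[1]-q[0])[::-1]))%90)
cap=(np.array([(265,195)])/4.16667+(249,75));print(ray(c,cap,.088))
E
```

```text
[0.61963523 0.09823816] [np.float64(0.046), np.float64(0.0471), np.float64(0.0467), np.float64(0.0456)] [np.float64(35.2), np.float64(34.900000000000006), np.float64(33.3), np.float64(34.2)]
[0.6194377  0.09825951] [np.float64(0.0456), np.float64(0.0467), np.float64(0.0462), np.float64(0.0452)] [np.float64(35.2), np.float64(34.900000000000006), np.float64(33.3), np.float64(34.2)]
36.14180225414146
34.365545131522
33.01598747747413
33.53373141805014
[[0.61960478 0.09788956]]
```

>>> move_arm --pt "3 0.1 0" --pt "6 0.3 0" --pt "9 0.45 1" --pt "9 0.45 4" --pt "9 0.45 7" --pt "9 0.45 11" --pt "9 0.45 14" --pt "9 0.45 17" --pt "9 0.45 18.8" --pt "9 0.45 19.6" --pt "9 0.45 19.6" --pt "9 0.45 19.6" --roll '[-0.13,-0.26,-0.4,-0.5,-0.576,-0.576,-0.576,-0.576,-0.576,-0.576,-0.576,-0.576]' --gripper 7.2

```text
time: 18.0
position: [0.6207, 0.0977, 0.0267]
tool_rot: [3.002, 0.925, 0.003]
ft_force: [1.0, -0.5, -0.7]
grip_width: 0.827
grip_force: 0.0
```

>>> move_arm --pt "0 0 0" --pt "0 0 0" --pt "0 0 0" --pt "0 0 0" --pt "0 0 0" --pt "0 0 0" --pt "0 0 0" --pt "0 0 0" --roll '[0,0,0,0,0,0,0,0]' --gripper 3.5 --squeeze 15

```text
time: 18.8
position: [0.62, 0.0981, 0.0261]
tool_rot: [3.002, 0.927, 0.001]
ft_force: [-0.7, -0.4, 4.3]
grip_width: 0.551
grip_force: 15.0
```

>>> move_arm --pt "0 0 -2" --pt "0 0 -5" --pt "0 0 -9" --pt "-0.5 0.5 -13" --pt "-3 2.6 -13" --pt "-6 5.2 -13" --pt "-9 7.8 -13" --pt "-12 10.4 -13" --pt "-15 13 -13" --pt "-18 15.5 -13" --pt "-21 18.1 -13" --pt "-24 20.7 -13" --pt "-27 23.3 -13" --pt "-29 25 -13" --pt "-30.1 25.9 -13" --pt "-30.1 25.9 -13" --pt "-30.1 25.9 -13" --pt "-30.1 25.9 -13" --roll '[0,0,0,0,0.06,0.12,0.18,0.24,0.3,0.36,0.42,0.48,0.54,0.576,0.576,0.576,0.576,0.576]'

```text
time: 20.6
position: [0.5183, -0.2826, 0.1554]
tool_rot: [-3.14, -0.042, -0.001]
ft_force: [-0.5, 0.3, -2.0]
grip_width: 0.552
grip_force: 15.0
```

>>> move_arm --pt "0 0 3" --pt "0 0 6" --pt "0 0 9" --pt "0 0 10.5" --pt "0 0 11.2" --pt "0 0 11.5" --pt "0 0 11.5" --roll '[0,0,0,0,0,0,0]'

```text
time: 21.3
position: [0.518, -0.2855, 0.0415]
tool_rot: [3.141, 0.037, 0.002]
ft_force: [-0.6, 0.5, -1.8]
grip_width: 0.552
grip_force: 15.0
```

>>> move_arm --pt "0 0 0.15" --pt "0 0 0.3" --pt "0 0 0.35" --pt "0 0 0.35" --roll '[0,0,0,0]'

```text
time: 21.7
position: [0.5177, -0.2858, 0.0381]
tool_rot: [3.141, 0.036, 0.002]
ft_force: [-0.8, 0.9, 2.0]
grip_width: 0.548
grip_force: 15.0
```

>>> move_arm --pt "0 0 0" --pt "0 0 0" --pt "0 0 0" --pt "0 0 0" --pt "0 0 -1" --pt "0 0 -3" --pt "0 0 -6" --pt "0 0 -10" --pt "0 0 -14" --pt "0 0 -18" --pt "0 0 -18.5" --pt "0 0 -18.5" --roll '[0,0,0,0,0,0,0,0,0,0,0,0]' --gripper 6.5

```text
time: 22.9
position: [0.518, -0.286, 0.2246]
tool_rot: [3.139, 0.036, 0.006]
ft_force: [-0.2, -0.2, -0.4]
grip_width: 0.748
grip_force: 0.0
```

>>> move_arm --pt "-0.5 -4 0" --pt "-1 -8 0" --pt "-1.5 -12 0" --pt "-2 -16 0" --pt "-2.5 -20 0" --pt "-3 -24 0" --pt "-3.5 -28 0" --pt "-4 -32 0" --pt "-4.5 -36 0" --pt "-5 -40 0" --pt "-5.6 -44 0" --pt "-5.6 -46.7 0" --pt "-5.6 -46.7 0" --pt "-5.6 -46.7 0" --pt "-5.6 -46.7 0" --roll '[-0.12,-0.24,-0.36,-0.48,-0.6,-0.72,-0.84,-0.96,-1.08,-1.2,-1.32,-1.44,-1.548,-1.548,-1.548]'

```text
time: 24.4
position: [0.4499, 0.1792, 0.2209]
tool_rot: [-2.225, -2.217, 0.003]
ft_force: [-0.2, -0.3, -0.8]
grip_width: 0.749
grip_force: 0.0
```

```bash
python3 - <<'E'
from h import *
c=cams.get_calibration("wrist");s=monitor.get_state();print(s["time"],s["position"],s["tool_rot"])
im=cams.get_image("wrist")[:,:,::-1];cv2.imwrite("pics/w5.png",im)
a=cv2.resize(im[:280,130:530],(800,560))
sc=cams.get_image("scene")[:,:,::-1];cv2.imwrite("pics/s6.png",sc)
a[330:560,550:800]=cv2.resize(sc[240:390,40:203],(250,230))
cv2.imwrite("pics/m3.png",a)
E
```

```text
24.4 [0.44994754 0.17920572 0.22091624] [-2.22474635 -2.21707711  0.00322384]
```

View pics/m3.png

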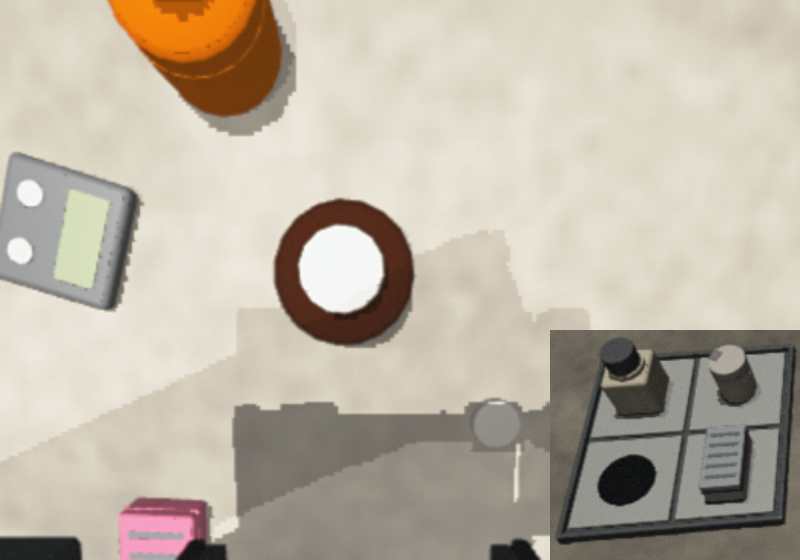

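The brown bottle with the white cap is at (343,270) in the crop (wrist pixel about (301,135)); the orange look-alike is at the top left. The three placed things stand squarely on their pads in the inset.

```bash
python3 - <<'E'
from h import *
c=cams.get_calibration("wrist");im=cv2.imread("pics/w5.png")
for k in blobs(white(im,(275,105,330,165),16,150),300):
    (x,y),r=cv2.minEnclosingCircle(k);print("cap",cen(k),(x,y),r, ray(c,[(x,y)],.13),rect(ray(c,k,.13)))
m=np.zeros(im.shape[:2],bool);m[90:180,260:345]=im[90:180,260:345].max(2)<100
for k in blobs(m,1000): print("body",rect(ray(c,k,.086)))
E
```

```text
cap (299.9653614457831, 133.9285893574297) (299.78277587890625, 133.98257446289062) 21.355226516723633 [[0.44439162 0.25823767]] (array([0.4445, 0.258 ]), array([28. , 27.9]), np.float32(89.7))
body (array([0.4432, 0.26  ]), array([36.4, 35.5]), np.float32(43.9))
body (array([0.4451, 0.2578]), array([56.5, 55.7]), np.float32(88.1))
```

>>> move_arm --pt "3 -0.2 0" --pt "6 -0.4 0" --pt "7.8 -0.6 2" --pt "7.8 -0.6 5" --pt "7.8 -0.6 8" --pt "7.8 -0.6 10.5" --pt "7.8 -0.6 11.9" --pt "7.8 -0.6 11.9" --pt "7.8 -0.6 11.9" --roll '[0,0,0,0,0,0,0,0,0]'

```text
time: 25.4
position: [0.4451, 0.2582, 0.1038]
tool_rot: [2.222, 2.22, 0.001]
ft_force: [-0.0, 0.4, 0.7]
grip_width: 0.747
grip_force: 0.0
```

>>> move_arm --pt "0 0 0" --pt "0 0 0" --pt "0 0 0" --pt "0 0 0" --pt "0 0 0" --pt "0 0 0" --pt "0 0 0" --pt "0 0 0" --pt "0 0 0" --roll '[0,0,0,0,0,0,0,0,0]' --gripper 2 --squeeze 25

```text
time: 26.3
position: [0.4444, 0.2582, 0.1032]
tool_rot: [2.221, 2.222, -0.0]
ft_force: [-1.2, 0.3, 2.2]
grip_width: 0.333
grip_force: 25.0
```

>>> move_arm --pt "0 0 -1" --pt "0 0 -3" --pt "0 0 -6" --pt "0 0 -9" --pt "0 0 -12" --pt "0 0 -14" --pt "0 0 -14" --roll '[0,0,0,0,0,0,0]'

```text
time: 27.0
position: [0.4459, 0.2591, 0.2462]
tool_rot: [2.22, 2.22, 0.009]
ft_force: [1.0, 1.0, -2.7]
grip_width: 0.34
grip_force: 25.0
```

>>> move_arm --pt "-1.5 0.5 0" --pt "-4 1.3 0" --pt "-7.5 2.4 0" --pt "-11 3.6 0" --pt "-14.5 4.7 0" --pt "-18 5.9 0" --pt "-21.5 7 0" --pt "-25 8.1 0" --pt "-28.5 9.3 0" --pt "-32 10.4 0" --pt "-35.5 11.5 0" --pt "-39 12.7 0" --pt "-42.5 13.8 0" --pt "-46 15 0" --pt "-49.5 16.1 0" --pt "-52 16.9 0" --pt "-53.5 17.4 0" --pt "-54.15 17.6 0" --pt "-54.15 17.6 0" --pt "-54.15 17.6 0" --roll '[0,0,0,0,0,0,0,0,0,0,0,0,0,0,0,0,0,0,0,0]'

```text
time: 29.0
position: [0.6203, -0.2817, 0.2422]
tool_rot: [-2.218, -2.222, -0.0]
ft_force: [0.3, 1.0, -3.0]
grip_width: 0.338
grip_force: 25.0
```

```bash
python3 - <<'E'
from h import *
s=monitor.get_state();print(s["time"],s["position"],s["tool_rot"],s["ft_force"])
im=cams.get_image("side")[:,:,::-1];b=cams.get_image("scene")[:,:,::-1]
cv2.imwrite("pics/m4.png",np.hstack([cv2.resize(im[40:230,290:490],(400,380)),cv2.resize(b[200:390,20:220],(400,380))]))
E
```

```text
29.0 [ 0.62029755 -0.28171944  0.24220426] [-2.21843900e+00 -2.22162568e+00 -4.78244046e-04] [ 0.33440384  1.00643936 -3.0277284 ]
```

View pics/m4.png

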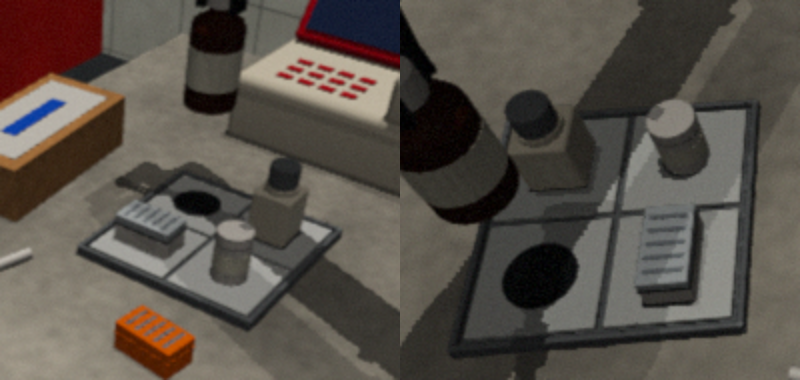

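>>> move_arm --pt "0 0 1.5" --pt "0 0 4" --pt "0 0 7" --pt "0 0 9.5" --pt "0 0 11.3" --pt "0 0 12.1" --pt "0 0 12.4" --pt "0 0 12.4" --pt "0 0 12.4" --roll '[0,0,0,0,0,0,0,0,0]'

```text
time: 30.0
position: [0.6213, -0.2836, 0.1204]
tool_rot: [2.22, 2.22, 0.001]
ft_force: [0.9, -0.5, -2.7]
grip_width: 0.333
grip_force: 25.0
```

>>> move_arm --pt "0 0 0.15" --pt "0 0 0.3" --pt "0 0 0.4" --pt "0 0 0.4" --roll '[0,0,0,0]'

```text
time: 30.4
position: [0.6205, -0.2835, 0.1153]
tool_rot: [2.221, 2.221, 0.0]
ft_force: [0.6, 0.1, -2.7]
grip_width: 0.34
grip_force: 25.0
```

>>> move_arm --pt "0 0 0.05" --pt "0 0 0.1" --pt "0 0 0.1" --roll '[0,0,0]'

```text
time: 30.7
position: [0.6207, -0.2836, 0.1153]
tool_rot: [2.221, 2.221, 0.0]
ft_force: [-2.7, 1.2, 5.4]
grip_width: 0.339
grip_force: 25.0
```

Contact. Release and withdraw.

>>> move_arm --pt "0 0 0" --pt "0 0 0" --pt "0 0 0" --pt "0 0 0" --pt "0 0 0" --pt "0 0 -1" --pt "0 0 -3" --pt "0 0 -6" --pt "0 0 -9" --pt "0 0 -12" --pt "0 0 -14" --pt "-4 0 -14" --pt "-8 0 -14" --pt "-8 0 -14" --pt "-8 0 -14" --roll '[0,0,0,0,0,0,0,0,0,0,0,0,0,0,0]' --gripper 6.5

```text
time: 32.2
position: [0.6198, -0.3648, 0.2542]
tool_rot: [2.224, 2.219, -0.0]
ft_force: [0.0, 0.7, -0.6]
grip_width: 0.749
grip_force: 0.0
```

```bash
python3 - <<'E'
from h import *
c=cams.get_calibration("wrist");s=monitor.get_state();print(s["time"],s["position"],s["ft_force"])
w=cams.get_image("wrist")[:,:,::-1];b=cams.get_image("scene")[:,:,::-1]
cv2.imwrite("pics/w6.png",w);cv2.imwrite("pics/m5.png",np.hstack([cv2.resize(w[0:280,180:460],(400,400)),cv2.resize(b[200:390,20:220],(400,400))]))
for n,(x,y,z) in dict(box=(.618,-.179,.046),can=(.5142,-.1817,.07),sq=(.517,-.2855,.1),rd=(.6205,-.2835,.142)).items():
    print(n,proj(c,(x,y,z)).round(1))
E
```

```text
32.2 [ 0.61984148 -0.36479233  0.25423755] [ 0.04873812  0.68499258 -0.61398753]
box [306.   21.4]
can [187.7  15.6]
sq [190.1 137.4]
rd [309.2 132.2]
```

View pics/m5.png

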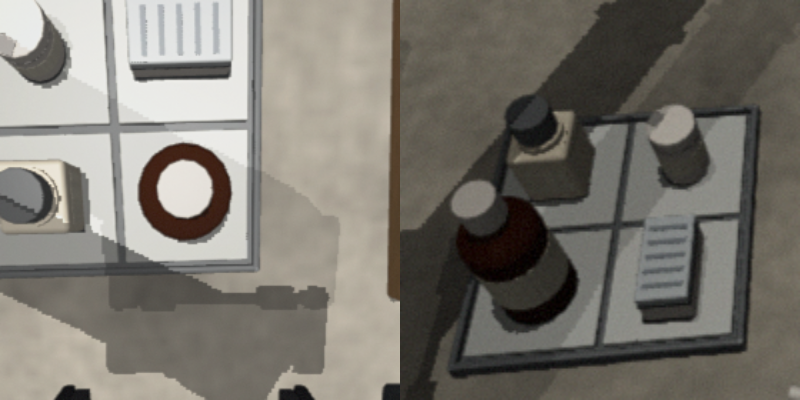

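```bash
python3 -c "
from bench import workorder
print(workorder.close_job())"
```

```text
the job is handed in; nothing more can be done
None
```

The cuvette box, canister, square bottle and round bottle were each set down upright on their own pads, in that order. The last pictures show them centred and lined up, and the job was handed in at about 32 s with the gripper clear and the stray cap and meter left alone.

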